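Balance the lid of a cutlery case for its stay to be refitted

TASK

The lid stay of this cutlery case has come off and I want to screw it back on: swing both brass hooks right off their studs, then lift the lid by its ball knob, without letting it drop shut or flop over backwards, to the point where it balances over its hinges. Finish while still gripping the knob, holding the lid steady at that balance point so that I have both hands free. Leave the wine glass, the cup, the loose stay and the screwdriver where they are.

Things in the scene. Friction and masses are not known exactly. Their poses are not given: they have to be found in the camera images.
- case: walnut cutlery case, fixed, 172 (x) x 260 (y) x 45 mm base with a 28 mm high lid on it (closed: 73 mm tall overall), holding six spoons and six forks; stands on the white table. Origin: centre of the underside. Its front, with hooks and knob, looks to its own +x, which points roughly away from the robot; y is to the left when looking along +x, z up. Front face at x = +86 mm, hinge line along y at x = -86 mm, z = 45 mm.
- lid (a joint): angle of the lid about the hinge line at the back, rad: 0 shut, growing as the front edge rises and swings back over the case; backstop at 1.95. Nearly free hinge, lid about 0.45 kg (0.3 to 0.6), so let go it falls shut below the balance point and falls back beyond it. It balances at 1.36 (78 degrees, the lid leaning 12 degrees short of upright, its centre of mass straight above the hinges). Until both hooks are off their studs it lifts only about 0.01.
- lid_hinge (a point): point at the middle of the hinge line; fixed relative to the case (x = -86, y = 0, z = 45 mm); its x axis runs along the lid from hinges to front edge and turns with the lid, its y axis is the case's y.
- knob: brass ball knob, 18 mm diameter, on a 9 mm thick neck at the middle of the lid's front. Origin: centre of the ball, 22 mm out from the lid's front face, 194 mm from the hinge line along the lid and 14 mm above the seam (case frame, lid shut: x = 108, y = 0, z = 59 mm). It circles the hinge line with the lid and then points nearly straight up. Its x axis points out along the neck. Nothing lies within 70 mm either side of it along the front.
- hook_left (a joint): angle of the brass swing hook on the case's +y side, rad: 0 to 0.1 hooked over its stud, growing as it swings outward (to +y) and down about its pivot (case frame x = 86, y = +85, z = 30 mm, parallel to x); 1.57 level, stop 1.8. Clear of the stud from about 0.35; from 0.45 it counts as right off, 0.8 to 1.2 is a good place to leave it. Stays where left; 0.3 N at the thumb pin moves it.
- hook_right (a joint): the same at the case's -y side; it grows as the hook swings outward to the case's -y and down.
- hook_left_thumb (a point): centre of the 8 mm ball ending the +y hook's thumb pin (5 mm thick, straight out from the front), 22 mm in front of the front face; hook at 0: 7 mm outward of and 31 mm above the pivot. The rest stands at most 8 mm out. Push it sideways, outward, going down with it as it comes round: beyond 0.5 rad a purely level push jams by friction.
- hook_right_thumb (a point): the same on the -y hook (pivot at y = -85 mm, outward is -y).
- wineglass: wine glass with a blue foot and stem and a clear bowl, 155 mm tall, 72 mm across, foot 68 mm; loose, beside the case, on either side. Origin: centre of the foot's underside, z up.
- coupe: silver-plated dessert cup on a stem, 95 mm tall, 90 mm across, foot 68 mm; loose, on the other side of the case. Origin: centre of the foot's underside, z up.
- lid_stay: the loose brass lid stay, its two arms folded to a narrow V, 92 x 36 x 6 mm, lying flat on the table 45 mm or more in front of the case. Origin: at its middle on the underside.
- screwdriver: small wooden-handled screwdriver, 150 mm long, 26 mm thick, lying on the table in front of the case, at least 40 mm clear of it and roughly along its front. Origin: middle of its length on the underside.

How it is judged:
On the way, in this order (a step that is already met when the one before it is completed fails the run):
1. both hooks are swung right off their studs (0.45 rad or more), the lid still shut (value of joint each of hook_left, hook_right above 0.45 rad and value of joint lid below 0.1 rad), for 0.2 s.
2. the lid is lifted (beyond 0.5 rad) with the fingers on its knob (value of joint lid above 0.5 rad and contact force between the fingers and knob above 0.5 N), for 0.2 s.
At the end, for the whole second after the job is handed in: The lid stands still within 0.06 rad (3.4 degrees) of its balance point at 1.36 rad, the fingers grip its knob with more than 1 N, both hooks are off their studs (0.45 rad or more), and the wine glass, cup, stay and screwdriver are within 20 mm of where they were and do not touch the case or lid (value of joint lid between 1.3 and 1.42 rad and velocity of joint lid between -0.15 and 0.15 rad/s and contact force between the fingers and knob above 1 N and value of joint each of hook_left, hook_right above 0.45 rad and distance of each of wineglass, coupe, lid_stay, screwdriver from where it was at the start of the episode below 0.02 m and contact force between case and wineglass below 0.2 N and contact force between case and coupe below 0.2 N and contact force between case and lid_stay below 0.2 N and contact force between case and screwdriver below 0.2 N); the arm keeps its last pose, push and grip.
It fails at once if the lid goes well over its balance point, beyond 1.62 rad (value of joint lid above 1.62 rad).
It fails at once if the lid drops towards shut (faster than 2 rad/s while open more than 0.1 rad) (velocity of joint lid below -2 rad/s and value of joint lid above 0.1 rad).
It fails at once if the wine glass or the cup is moved by more than 20 mm or tipped (distance of any of wineglass, coupe from where it was at the start of the episode above 0.02 m or angle between any of wineglass, coupe's own z axis and vertical above 0.35 rad).
It fails at once if the loose lid stay or the screwdriver is moved by more than 20 mm or tipped (distance of any of lid_stay, screwdriver from where it was at the start of the episode above 0.02 m or angle between any of lid_stay, screwdriver's own z axis and vertical above 0.35 rad).
It also fails if it takes over 64 s, if anything falls off the work surface, if the arm or the gripper's body presses on something with over 40 N, if the wrist force passes 120 N, or if a joint passes its speed limit or range.

ROBOT

A 7-joint arm with a two-finger parallel gripper is mounted at the origin on the work surface. World frame = base frame: x ahead of the robot, y to its left, z up, the work surface at z = 0. Lengths are in m, angles in rad, forces in N, time in s.
With the tool pointing down it reaches from about 0.425 to 0.875 m from the base axis. Payload 4.7 kg.
Tool frame: the origin (TCP) lies on the centre line of the jaws, within the pads' length; the fingertips stand ahead of it and the grasp point (between the pads) lies 2 mm behind it (nose_length is the z of the fingertips in the tool frame, in m); z points along the fingers, y is the line along which they close (so a half turn about z gives the same grasp; the last joint's range is limited). The gripper opens to 87 mm and grips with 3 to 60 N. Pads are 19 mm wide; open, the fingers measure 117 mm over their backs; the gripper's body (75 mm by 190 mm) begins 51 mm behind the grasp point.
Start: joints at [-1.221, 0.321, -0.07, 1.45, 0.023, 1.371, -0.057], TCP at [0.214, 0.614, 0.217] pointing down, gripper open.
Joint ranges: [-2.86, 2.86], [-0.3, 2.09], [-1.38, 1.24], [0.06, 2.45], [-1.56, 4.7], [0.09, 2.05], [-2.69, 2.69]. Speed limits (rad/s): [2.57, 2.57, 3.14, 3.14, 3.14, 3.14, 3.14].

INTERFACE

Orientations are given as a rotation vector (axis times angle).
In Python, from bench import * gives the robot as it stands.
- The arm moves only by the tool send_rows, never from a script. Its arguments are lists of equal length, an entry for each row: "xyz": the shift along the tool's x, y, z in mm, a list of three; "dr": the turn, a rotation vector about the tool's x, y, z in rad, a list of three. A call has exactly 10 rows; each row is the pose to reach, as a shift and turn from the pose commanded when the call began, along the tool's axes at that moment; what a row does not reach only later rows make up. A row lasts 1/12 s, in which the tool goes at most 41.7 mm and 7.16 degrees, less where a joint would pass 70% of its speed; a pose out of reach is approached as far as the arm can. A call with a gripper value outside its range is refused whole. "jaw" is the finger opening in mm, from 0 to 87, set as the call begins (left out, the last holds). The fingers move at their own pace and stop on an object; "grip_force" is the grip in N (left out, the last holds). Time passes only in rows, so rows that repeat a pose let the fingers close, or fill a call up. It gives the time, the measured TCP pose, the force, the opening and the grip force at its end, in the units of the state.
- get_state(): the state, without advancing time (a new reading comes with each control period).
- get_image(name): name is "side" or "top" or "wrist"; returns the picture (420x560x3 uint8, red, green, blue); there is no depth.
- calibration(name): a dict with "vfov" (degrees; the focal length in pixels is half the picture's height over the tangent of half this angle, whatever the lens; pixels are square), "cx", "cy" (the principal point, pixels), "rvec" (rotation vector, rad) and "tvec" (3), from world to camera coordinates, as OpenCV has them; the wrist camera has in their place "hand_eye" (4x4, takes a point from camera to tool coordinates, whose origin is the TCP and whose axes are the flange's). Camera axes: x right, y down, z forward; pixel columns grow to the right and rows downward; lengths in m; the calibration is good to about 2 mm. The wrist camera is an equidistant fisheye: a pixel r from the principal point sees the ray r / f radians off the axis. A picture is of the moment at which its call begins: read the wrist's pose just before it. calibration takes no time and is no camera call.
- close_job(): hands the job in; it is judged then, once.
The state is a dict: "time": time; "joint_positions": joint angles; "qd": joint speeds; "joint_torque": joint torques, N m; "position": TCP position; "tool_rot": TCP orientation; "ft_force": force on the tool from outside, world axes, zero at the start; "torque": the same for the moment, N m; "grip_width": opening from 0.0 (shut) to 1.0 (fully open); "grip_force": force on a finger pad.
Only numpy, scipy, OpenCV 4.12 (cv2) and the standard library are available. Lean on these libraries where they do the work, as an engineer would, in place of code of your own. Each camera call takes 0.05 s, during which the arm holds its last target. There are 200 camera calls.

## Working session

There is one attempt and no reset: what is moved stays moved. The work goes in short steps, Python scripts to look and compute and a tool call to move; the robot and the scene stay as the last step left them, time stands still between calls to the robot, and variables do not carry over. Pictures are saved under pics/ and viewed, at most 13 in all, crops included, and the job is handed in when it is done.

Besides the shell and the picture viewer there is one more tool, called after "Call:" as name(argument=value, ...) on one line, values as JSON. send_rows: Moves the arm, as the interface text tells. Its arguments: {"type":"object","properties":{"xyz":{"type":"array"},"dr":{"type":"array"},"jaw":{"type":"number"},"grip_force":{"type":"number"}},"required":["xyz","dr"]}

```bash
mkdir -p pics; ls
python3 - <<'E'
from bench import *
import cv2,numpy as np
s=get_state();print(s)
for n in("side","top","wrist"):
    print(n,calibration(n)); cv2.imwrite(f"pics/{n}0.png",get_image(n)[:,:,::-1])
a=cv2.imread("pics/side0.png");b=cv2.imread("pics/top0.png")
E
```

```text
pics
{'time': 0.0, 'joint_positions': array([-1.22090539,  0.3217983 , -0.07008187,  1.45169846,  0.02264364,
        1.37077037, -0.05688073]), 'qd': array([-6.06820062e-04,  4.94831022e-04,  4.51573976e-05, -6.83846959e-04,
        1.17270532e-03,  6.24282934e-04, -1.00568525e-04]), 'joint_torque': array([-1.03012204e-03, -4.91288996e+01, -4.04271148e-01, -3.12518191e+01,
       -6.39419211e-02,  4.39458154e-02,  2.20283305e-04]), 'position': array([0.21406387, 0.61314226, 0.21626576]), 'tool_rot': array([-5.24867933e-01, -3.09725904e+00,  2.95264693e-03]), 'ft_force': array([-0.07803068,  0.34065883, -0.8500139 ]), 'torque': array([-0.00135891, -0.01934862,  0.05464973]), 'grip_force': 0.0, 'grip_width': 0.9987524031921101}
side {'vfov': 51.601419638688846, 'cx': 276.58618784328075, 'cy': 198.74044691155495, 'rvec': array([ 0.18415909, -2.65198939,  1.55818743]), 'tvec': array([0.57744838, 0.09194872, 1.06103079])}
top {'vfov': 57.8408157358708, 'cx': 284.5855077150833, 'cy': 209.9883592307239, 'rvec': array([ 2.12366022, -2.09077703,  0.23351399]), 'tvec': array([0.00143317, 0.60218195, 0.75222223])}
wrist {'vfov': 65.70646984690485, 'cx': 279.414541610164, 'cy': 207.07603458048897, 'hand_eye': array([[ 2.40569708e-04, -9.68874906e-01, -2.47550721e-01,
         6.83081738e-02],
       [ 9.99999963e-01,  2.64838038e-04, -6.47351377e-05,
         6.69617292e-04],
       [ 1.28281098e-04, -2.47550696e-01,  9.68874933e-01,
        -1.66515777e-01],
       [ 0.00000000e+00,  0.00000000e+00,  0.00000000e+00,
         1.00000000e+00]])}
```

View pics/top0.png

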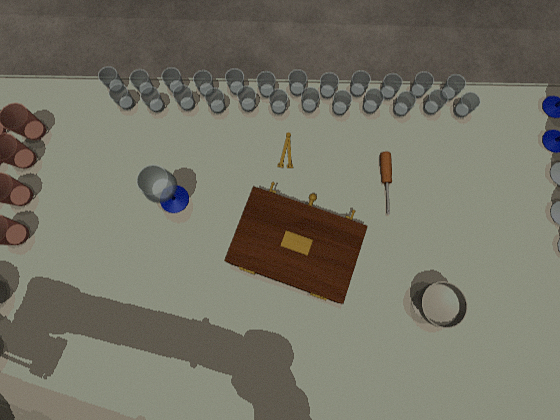

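View pics/side0.png

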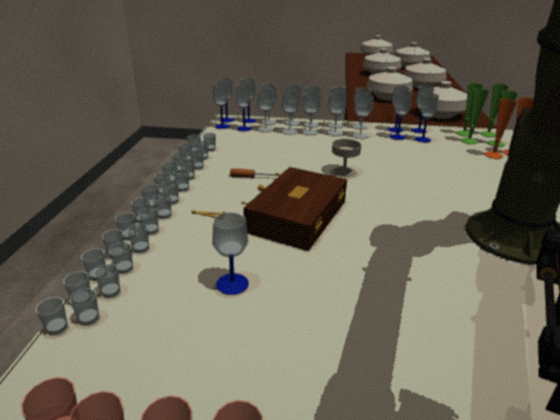

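The top view shows the case lid corners near (254,187), (367,225), (344,303) and (225,261). The hooks are at (273,187) and (352,212), the knob at (312,199), the glass foot at (175,199) and the cup at about (442,303). The stay is at (287,150) and the screwdriver at (387,182).

```bash
cat > h.py <<'E'
from bench import *
import bench,cv2,numpy as np
from scipy.spatial.transform import Rotation as R
def ray(n,u,v,s=None):
    c=calibration(n);f=210/np.tan(np.radians(c['vfov']/2))
    d=np.array([(u-c['cx'])/f,(v-c['cy'])/f])
    if n=='wrist':
        r=np.linalg.norm(d);d=np.r_[d/r*np.sin(r),np.cos(r)]
        T=c['hand_eye'];Rt=R.from_rotvec(s['tool_rot']).as_matrix()
        return Rt@T[:3,3]+s['position'],Rt@T[:3,:3]@d
    Rm=R.from_rotvec(c['rvec']).as_matrix()
    return -Rm.T@c['tvec'],Rm.T@np.r_[d,1]
def plane(n,u,v,z,s=None):
    o,d=ray(n,u,v,s);return o+d*(z-o[2])/d[2]
def tri(*rs):
    A=0;b=0
    for o,d in rs:
        d=d/np.linalg.norm(d);P=np.eye(3)-np.outer(d,d);A=A+P;b=b+P@o
    return np.linalg.solve(A,b)
def proj(n,p,s=None):
    c=calibration(n);f=210/np.tan(np.radians(c['vfov']/2))
    if n=='wrist':
        T=c['hand_eye'];Rt=R.from_rotvec(s['tool_rot']).as_matrix()
        q=T[:3,:3].T@(Rt.T@(p-s['position'])-T[:3,3]);r=np.arctan2(np.hypot(*q[:2]),q[2])
        return np.r_[c['cx'],c['cy']]+f*r*q[:2]/np.hypot(*q[:2])
    q=R.from_rotvec(c['rvec']).as_matrix()@p+c['tvec']
    return np.r_[c['cx'],c['cy']]+f*q[:2]/q[2]
E
python3 - <<'E'
from h import *
np.set_printoptions(precision=4,suppress=True)
print([k for k in dir(bench) if k[0]!='_'],getattr(bench,'nose_length',None))
a=cv2.imread("pics/top0.png")
h=cv2.cvtColor(a,cv2.COLOR_BGR2HSV)
m=((a[:,:,2].astype(int)-a[:,:,0]>20)&(a[:,:,2]<150)).astype('uint8')
m[:, :200]=0;m[:180]=0;m[:,375:]=0
m=cv2.morphologyEx(m,cv2.MORPH_OPEN,np.ones((9,9)));m=cv2.morphologyEx(m,cv2.MORPH_CLOSE,np.ones((25,25)))
c=max(cv2.findContours(m,0,2)[0],key=cv2.contourArea)
bx=cv2.boxPoints(cv2.minAreaRect(c));print(bx)
P=np.array([plane("top",*p,.073) for p in bx]);print(P)
print([np.linalg.norm(P[i]-P[i-1]) for i in range(4)],P.mean(0))
for nm,u,v,z in [("knob",312.5,197,.059),("hl",274,186,.061),("hr",352,211,.061),("glass foot",175,199,0),("cupfoot?",425,288,0),("cuprim",443,304,.095),("stay",287,150,0),("sd top",386,153,.013),("sd tip",388,213,.01)]:
    print(nm,plane("top",u,v,z))
E
```

```text
['MotionError', 'calibration', 'close_job', 'get_image', 'get_state', 'nose_length'] 0.017
[[222.5034 265.067 ]
 [250.6875 182.6826]
 [369.8469 223.4476]
 [341.6627 305.832 ]]
[[ 0.4819  0.1373  0.073 ]
 [ 0.6599  0.0852  0.073 ]
 [ 0.5742 -0.1702  0.073 ]
 [ 0.4039 -0.1076  0.073 ]]
[np.float64(0.2569828520998499), np.float64(0.18547684997391536), np.float64(0.2694582928788323), np.float64(0.1814740436993123)] [ 0.53   -0.0138  0.073 ]
knob [ 0.6337 -0.0498  0.059 ]
hl [0.6568 0.0349 0.061 ]
hr [ 0.6033 -0.1352  0.061 ]
glass foot [0.6389 0.2678 0.    ]
cupfoot? [ 0.4434 -0.3053  0.    ]
cuprim [ 0.411 -0.304  0.095]
stay [0.7652 0.0072 0.    ]
sd top [ 0.7564 -0.2281  0.013 ]
sd tip [ 0.6112 -0.2274  0.01  ]
```

Call:
send_rows(xyz=[[-31, -24, 0], [-62, -49, 0], [-92, -73, 0], [-123, -98, 0], [-154, -122, 0], [-185, -146, 0], [-215, -171, 0], [-246, -195, 0], [-277, -220, 0], [-308, -244, 0]], dr=[[0, 0, 0], [0, 0, 0], [0, 0, 0], [0, 0, 0], [0, 0, 0], [0, 0, 0], [0, 0, 0], [0, 0, 0], [0, 0, 0], [0, 0, 0]], jaw=40, grip_force=5)

```text
time: 0.98
position: [0.4252, 0.2798, 0.2173]
tool_rot: [-0.525, -3.097, -0.0]
ft_force: [0.9, 1.1, 0.3]
grip_width: 0.465
grip_force: 0.0
```

Call:
send_rows(xyz=[[-31, -24, 0], [-62, -49, 0], [-92, -73, 0], [-123, -98, 0], [-154, -122, 0], [-185, -146, 0], [-215, -171, 0], [-246, -195, 0], [-277, -220, 0], [-307, -243, 17]], dr=[[0, 0, 0], [0, 0, 0], [0, 0, 0], [0, 0, 0], [0, 0, 0], [0, 0, 0], [0, 0, 0], [0, 0, 0], [0, 0, -0.02], [0, 0, -0.03]])

```text
time: 1.82
position: [0.6372, -0.051, 0.2034]
tool_rot: [0.476, 3.099, 0.001]
ft_force: [1.5, 0.7, 0.3]
grip_width: 0.46
grip_force: 0.0
```

Run:
```python
from h import *
s=get_state();print(s['time'],s['position'],s['tool_rot'],s['qd'])
cv2.imwrite("pics/w1.png",get_image("wrist")[:,:,::-1])
np.savez("w1.npz",position=s['position'],tool_rot=s['tool_rot'])
```

```text
1.8167 [ 0.63715106 -0.05098119  0.20344558] [4.76206336e-01 3.09911525e+00 1.46934841e-03] [ 0.66428852  0.76788119  0.142615   -0.38395718 -0.41716941 -0.25449048
  0.95302559]
```

View pics/w1.png

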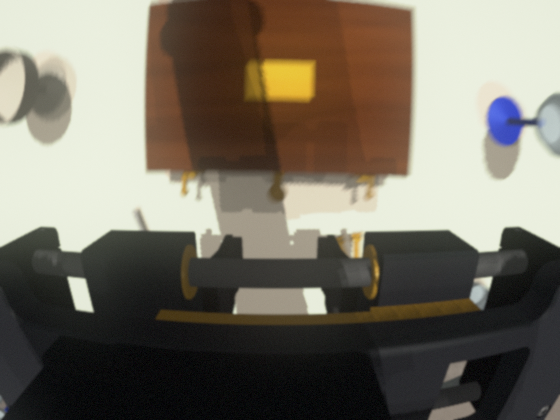

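The wrist view is slightly motion-blurred. It shows the knob ball near (277,192), the right thumb near (185,190) and the left thumb near (370,190). I'll retake it now that the arm has settled.

Run:
```python
from h import *
get_image("wrist")
s=get_state();im=get_image("wrist")[:,:,::-1]
print(s['time'],s['position'],s['tool_rot'],abs(s['qd']).max())
cv2.imwrite("pics/w2.png",cv2.resize(im[150:225,150:410],None,fx=3,fy=3,interpolation=cv2.INTER_CUBIC))
np.savez("w2.npz",position=s['position'],tool_rot=s['tool_rot'])
yaw=-.305;X=np.array([np.cos(yaw),np.sin(yaw),0]);Y=np.array([-X[1],X[0],0]);C=np.array([.5307,-.0174,0])
for n,p in dict(knob=(.108,0,.059),hl=(.108,.092,.061),hr=(.108,-.092,.061),fl=(.086,.13,.073),fr=(.086,-.13,.073)).items():
    print(n,proj("wrist",C+p[0]*X+p[1]*Y+[0,0,p[2]],s))
```

```text
1.9167 [ 0.6343018  -0.05724175  0.19702562] [-0.49283872 -3.09974691  0.01025245] 0.06690864480948872
knob [286.87361405 194.82775489]
hl [380.47215171 194.8605206 ]
hr [192.60507093 196.33641264]
fl [421.85036099 175.152678  ]
fr [150.56395369 177.18978616]
```

View pics/w2.png

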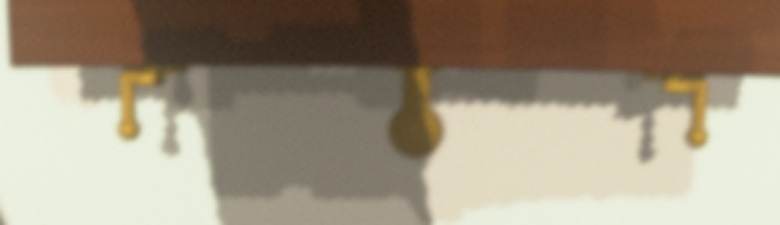

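The settled crop shows the knob at (288.7,194), the left thumb at (382.3,195.3) and the right thumb at (192.7,193). These agree with my case estimate to about 2 px.

Run:
```python
from h import *
np.set_printoptions(precision=4,suppress=True)
s=get_state()
k=plane("wrist",288.7,194,.059,s);l=plane("wrist",382.3,195.3,.061,s);r=plane("wrist",192.7,193,.061,s)
print(k,l,r,np.linalg.norm(l-r))
y=(l-r);y[2]=0;y/=np.linalg.norm(y);x=np.array([y[1],-y[0],0]);print("yaw",np.arctan2(x[1],x[0]))
Rt=R.from_rotvec(s['tool_rot']).as_matrix()
print(Rt,s['position'])
for p in(k,l,r):print(1000*Rt.T@(p-s['position']))
```

```text
[ 0.6331 -0.0434  0.059 ] [0.6619 0.0446 0.061 ] [ 0.6028 -0.132   0.061 ] 0.18624578881379875
yaw -0.3227826485637448
[[-0.9517  0.3071 -0.0039]
 [ 0.3071  0.9517 -0.0026]
 [ 0.0029 -0.0037 -1.    ]] [ 0.6338 -0.0531  0.198 ]
[  3.2137   9.5883 138.9259]
[  2.8659 102.1573 136.583 ]
[  4.8472 -84.0766 137.2765]
```

Call:
send_rows(xyz=[[0, 20, 10], [1, 40, 20], [2, 60, 40], [2, 80, 55], [2, 90, 70], [2, 98, 75], [2, 98, 80], [2, 98, 80], [2, 98, 80], [2, 98, 80]], dr=[[0, 0, 0], [0, 0, 0], [0, 0, 0], [0, 0, 0], [0, 0, 0], [0, 0, 0], [0, 0, 0], [0, 0, 0], [0, 0, 0], [0, 0, 0]])

```text
time: 2.8
position: [0.6626, 0.0434, 0.1215]
tool_rot: [0.482, 3.103, -0.0]
ft_force: [-0.2, -0.4, 0.2]
grip_width: 0.457
grip_force: 0.0
```

Run:
```python
from h import *
np.set_printoptions(precision=4,suppress=True)
s=get_state();im=get_image("wrist")[:,:,::-1]
print(s['time'],s['position'],s['tool_rot'],abs(s['qd']).max())
cv2.imwrite("pics/w3.png",im)
np.savez("w3.npz",position=s['position'],tool_rot=s['tool_rot'])
Rt=R.from_rotvec(s['tool_rot']).as_matrix();print(Rt)
print(proj("wrist",np.array([.6624,.0405,.061]),s),proj("wrist",np.array([.6336,-.0475,.059]),s))
s=get_state();print(s['position'])
```

```text
2.8 [0.6626 0.0434 0.1215] [ 0.4818  3.1026 -0.0004] 0.003914019819649382
[[-0.9529  0.3033  0.0017]
 [ 0.3033  0.9529 -0.0005]
 [-0.0018  0.     -1.    ]]
[274.594  221.5654] [155.0483 219.1297]
[0.6626 0.0436 0.1216]
```

View pics/w3.png

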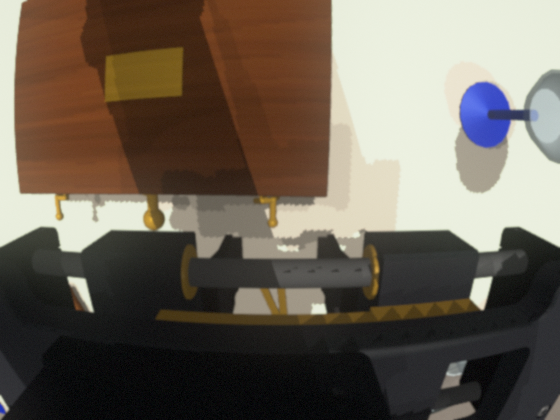

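Here the left thumb ball is at (273,223), the knob at (153,217) and the right thumb at (59,217), within 2 px of prediction.

Run:
```python
from h import *
np.set_printoptions(precision=4,suppress=True)
s=dict(np.load("w3.npz"));Rt=R.from_rotvec(s['tool_rot']).as_matrix()
P=[plane("wrist",u,v,z,s) for u,v,z in((153,217,.059),(273,223,.061),(59,217,.061))]
d=P[1]-P[2];print("yaw",np.arctan2(-d[0],d[1]),np.linalg.norm(d))
for p in P:print(p,1000*Rt.T@(p-s['position']))
# arc plan for left hook relative to th=0, (out,down) mm
for t in np.linspace(0,1,9):print(round(t,3),31.8*np.sin(.222+t)-7,31-31.8*np.cos(.222+t))
```

```text
yaw -0.32481778823925206 0.18585386183411953
[ 0.6315 -0.0485  0.059 ] [  1.8279 -96.9865  62.536 ]
[0.6631 0.0391 0.061 ] [-1.7304 -4.0013 60.547 ]
[ 0.6038 -0.1371  0.061 ] [   1.3746 -189.8292   60.5323]
0.0 0.001755170971626363 -0.019597426881158952
0.125 3.8144851860624414 1.0953697538251461
0.25 7.458458776822958 2.6769886876605007
0.375 10.876812954127871 4.700578740148558
0.5 14.016205444338492 7.1345624653274555
0.625 16.827647077642084 9.940958361232703
0.75 19.267266247661937 13.075973558532109
0.875 21.29699351320164 16.490687193604785
1.0 22.88515565914232 20.13181380225597
```

Call:
send_rows(xyz=[[-1, -4, 8], [-1, -4, 18], [-1, -4, 28], [-1, -4, 38], [-1, -4, 46], [-1, -4, 52], [-1, -4, 52], [-1, -4, 52], [-1, -4, 52], [-1, -4, 52]], dr=[[0, 0, 0], [0, 0, 0], [0, 0, 0], [0, 0, 0], [0, 0, 0], [0, 0, 0], [0, 0, 0], [0, 0, 0], [0, 0, 0], [0, 0, 0]])

```text
time: 3.68
position: [0.6623, 0.0413, 0.0691]
tool_rot: [0.478, 3.104, 0.001]
ft_force: [0.0, -0.0, 0.3]
grip_width: 0.461
grip_force: 0.0
```

Call:
send_rows(xyz=[[0, 0, 0], [0, 0, 0], [0, 0, 0], [0, 0, 0], [0, 0, 0], [0, 0, 0], [0, 0, 0], [0, 0, 0], [0, 0, 0], [0, 0, 0]], dr=[[0, 0, 0], [0, 0, 0], [0, 0, 0], [0, 0, 0], [0, 0, 0], [0, 0, 0], [0, 0, 0], [0, 0, 0], [0, 0, 0], [0, 0, 0]], jaw=0, grip_force=5)

```text
time: 4.52
position: [0.6618, 0.0412, 0.0684]
tool_rot: [0.478, 3.105, 0.0]
ft_force: [0.5, 0.2, -0.3]
grip_width: 0.008
grip_force: 0.0
```

Run:
```python
from h import *
s=get_state();im=get_image("wrist")[:,:,::-1]
print(s['position'],proj("wrist",s['position'],s),proj("wrist",np.array([.6631,.0391,.061]),s))
cv2.imwrite("pics/w4.png",cv2.resize(im[150:300,180:400],None,fx=3,fy=3))
```

```text
[0.66175551 0.04118105 0.06838351] [278.15484839 252.28993807] [275.45897812 250.4909168 ]
```

View pics/w4.png

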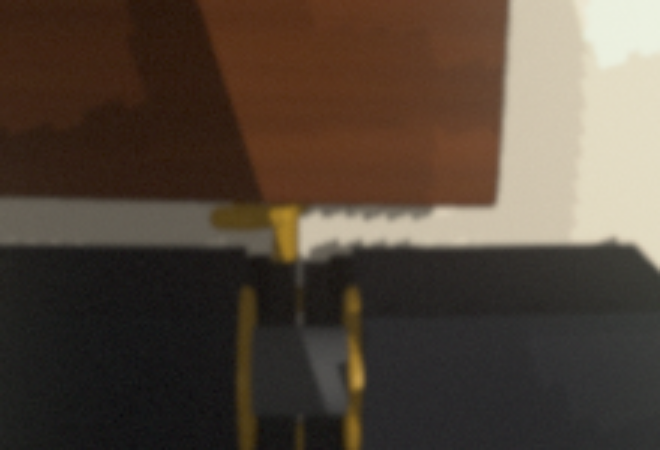

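The jaw closed to 0.7 mm without the ball in it, and the pin seems to run under or beside the inner finger. I'll open, lift and look.

Call:
send_rows(xyz=[[0, 0, 0], [0, 0, 0], [0, 0, 0], [0, 0, 0], [0, 0, -10], [0, 0, -20], [0, 0, -30], [0, 0, -42], [0, 0, -52], [0, 0, -52]], dr=[[0, 0, 0], [0, 0, 0], [0, 0, 0], [0, 0, 0], [0, 0, 0], [0, 0, 0], [0, 0, 0], [0, 0, 0], [0, 0, 0], [0, 0, 0]], jaw=40)

```text
time: 5.4
position: [0.6638, 0.0412, 0.1242]
tool_rot: [0.478, 3.1, 0.003]
ft_force: [-0.1, -0.6, 1.4]
grip_width: 0.455
grip_force: 0.0
```

Run:
```python
from h import *
get_image("wrist");get_image("wrist")
s=get_state();im=get_image("wrist")[:,:,::-1];sd=get_image("side")[:,:,::-1]
print(s['position'],s['ft_force'],s['grip_width'],proj("wrist",np.array([.6631,.0391,.061]),s))
c=np.vstack([cv2.resize(im[170:245,20:310],(780,202)),cv2.resize(sd[150:250,190:360],(640,376)).copy()[:, :] if 0 else cv2.copyMakeBorder(cv2.resize(sd[150:250,190:360],(640,376)),0,0,0,140,0)])
cv2.imwrite("pics/w5.png",c)
```

```text
[0.66219847 0.04126707 0.12130314] [-0.01828135 -0.10622526 -0.76063026] 0.45913823369965306 [275.93561703 222.70351866]
```

View pics/w5.png

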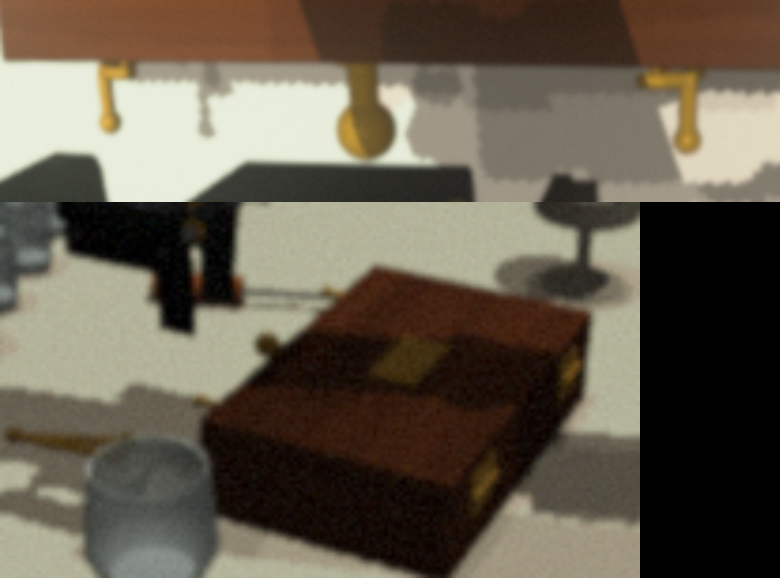

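The thumb ball hasn't moved: it is still at wrist pixel (275.4,223.1), and at about (243.1,202.7) in the side view. I'll triangulate its height.

Run:
```python
from h import *
np.set_printoptions(precision=4,suppress=True)
s=get_state();
print(s['position'],tri(ray("wrist",275.4,223.1,s),ray("side",243.1,202.7)), proj("side",np.array([.6631,.0391,.061])))
k=(190+266*170/640,150+(344-202)*100/376);kw=(20+366*290/780,170+130*75/202)
print(k,kw,proj("side",np.array([.6315,-.0485,.059])),tri(ray("wrist",*kw,s),ray("side",*k)))
t=(190+180*170/640,150+(330-202)*100/376)
print("tip side",t,proj("side",s['position']+[0,0,-.017]),proj("side",s['position']))
```

```text
[0.6613 0.0413 0.1199] [0.6616 0.0387 0.0607] [242.3801 202.6101]
(260.65625, 187.7659574468085) (156.07692307692307, 218.26732673267327) [260.8694 187.8784] [ 0.6317 -0.0473  0.0599]
tip side (237.8125, 184.04255319148936) [242.4089 188.0421] [242.1979 181.7628]
```

Run:
```python
from h import *
np.set_printoptions(precision=1,suppress=True)
s=get_state();Rt=R.from_rotvec(s['tool_rot']).as_matrix()
for z in(-.02,0,.017):
  for y in(-.035,-.02,.02,.035):
    for x in(-.0095,.0095):
      q=proj("side",s['position']+Rt@np.array([x,y,z]));print(z,y,x,(q[0]-190)*640/170,(q[1]-150)*3.76+202)
```

```text
-0.02 -0.035 -0.0095 209.04560873685037 269.19198719941016
-0.02 -0.035 0.0095 234.91108821082184 274.6942074744887
-0.02 -0.02 -0.0095 197.79255480509272 278.0917115150669
-0.02 -0.02 0.0095 223.8770589732441 283.71620070943794
-0.02 0.02 -0.0095 166.50158084461486 302.83886402188364
-0.02 0.02 0.0095 193.18642663007384 308.8104497289541
-0.02 0.035 -0.0095 154.25992180767548 312.520448350522
-0.02 0.035 0.0095 181.17615226878158 318.63067149059657
0 -0.035 -0.0095 209.87163230422084 296.8519077405485
0 -0.035 0.0095 235.5060108221689 302.4853986705448
0 -0.02 -0.0095 198.7312091179324 305.9797624976002
0 -0.02 0.0095 224.5807283190706 311.7373866662384
0 0.02 -0.0095 167.7654496187449 331.35141583822565
0 0.02 0.0095 194.2045265188397 337.46122990148683
0 0.035 -0.0095 155.65583279354166 341.273374968113
0 0.035 0.0095 182.32208546019768 347.52377995480737
0.017 -0.035 -0.0095 210.56204239460254 319.9707254052255
0.017 -0.035 0.0095 236.00320631184942 325.71136899339683
0.017 -0.02 -0.0095 199.51561073119657 329.28486202386546
0.017 -0.02 0.0095 225.16869451499738 335.1510968272763
0.017 0.02 -0.0095 168.82106849005663 355.1659038473241
0.017 0.02 0.0095 195.0547701680649 361.38829654380424
0.017 0.035 -0.0095 156.82149807901507 365.2837085447162
0.017 0.035 0.0095 183.27888740798645 371.64820768175787
```

The side view shows the fingertips at about tool z = 0, roughly 17 mm shorter than stated, so the jaw closed above the ball. I'll go lower this time.

Call:
send_rows(xyz=[[-1, -2, 10], [-1, -2, 20], [-1, -2, 30], [-1, -2, 40], [-1, -2, 50], [-1, -2, 58], [-1, -2, 64], [-1, -2, 66], [-1, -2, 66], [-1, -2, 66]], dr=[[0, 0, 0], [0, 0, 0], [0, 0, 0], [0, 0, 0], [0, 0, 0], [0, 0, 0], [0, 0, 0], [0, 0, 0], [0, 0, 0], [0, 0, 0]])

```text
time: 6.43
position: [0.6624, 0.039, 0.0547]
tool_rot: [0.478, 3.104, 0.0]
ft_force: [0.3, -0.2, -0.3]
grip_width: 0.461
grip_force: 0.0
```

Call:
send_rows(xyz=[[0, 0, 0], [0, 0, 0], [0, 0, 0], [0, 0, 0], [0, 0, 0], [0, 0, 0], [0, 0, 0], [0, 0, 0], [0, 0, 0], [0, 0, 0]], dr=[[0, 0, 0], [0, 0, 0], [0, 0, 0], [0, 0, 0], [0, 0, 0], [0, 0, 0], [0, 0, 0], [0, 0, 0], [0, 0, 0], [0, 0, 0]], jaw=0, grip_force=5)

```text
time: 7.27
position: [0.6621, 0.039, 0.0544]
tool_rot: [0.478, 3.105, 0.0]
ft_force: [0.3, 0.1, -0.4]
grip_width: 0.072
grip_force: 5.0
```

The ball is now gripped (6 mm, 5 N), so I'll follow the arc.

Call:
send_rows(xyz=[[0, 4, 1], [0, 7.5, 2.7], [0, 11, 4.7], [0, 14, 7.1], [0, 16.8, 10], [0, 19, 12.7], [0, 20.5, 15], [0, 20.5, 15], [0, 20.5, 15], [0, 20.5, 15]], dr=[[0, 0, 0], [0, 0, 0], [0, 0, 0], [0, 0, 0], [0, 0, 0], [0, 0, 0], [0, 0, 0], [0, 0, 0], [0, 0, 0], [0, 0, 0]])

```text
time: 8.1
position: [0.6678, 0.0585, 0.0391]
tool_rot: [-0.478, -3.104, 0.0]
ft_force: [0.1, 0.1, 0.2]
grip_width: 0.006
grip_force: 0.0
```

Call:
send_rows(xyz=[[0, 0, 0], [0, 0, 0], [0, 0, 0], [0, 0, 0], [0, 0, -10], [0, -10, -25], [0, -35, -40], [0, -70, -52], [0, -105, -60], [0, -140, -66]], dr=[[0, 0, 0], [0, 0, 0], [0, 0, 0], [0, 0, 0], [0, 0, 0], [0, 0, 0], [0, 0, 0], [0, 0, 0], [0, 0, 0], [0, 0, 0]], jaw=40)

```text
time: 8.93
position: [0.6265, -0.0773, 0.1086]
tool_rot: [0.478, 3.101, 0.001]
ft_force: [0.9, 0.1, 0.5]
grip_width: 0.455
grip_force: 0.0
```

Call:
send_rows(xyz=[[0, -35, 0], [0, -66, 0], [0, -66, 0], [0, -66, 0], [0, -66, 0], [0, -66, 0], [0, -66, 0], [0, -66, 0], [0, -66, 0], [0, -66, 0]], dr=[[0, 0, 0], [0, 0, 0], [0, 0, 0], [0, 0, 0], [0, 0, 0], [0, 0, 0], [0, 0, 0], [0, 0, 0], [0, 0, 0], [0, 0, 0]])

```text
time: 9.77
position: [0.6064, -0.1373, 0.1053]
tool_rot: [-0.477, -3.105, -0.0]
ft_force: [-0.4, -0.4, 0.2]
grip_width: 0.462
grip_force: 0.0
```

Run:
```python
from h import *
np.set_printoptions(precision=4,suppress=True)
s=get_state();im=get_image("wrist")[:,:,::-1]
Rt=R.from_rotvec(s['tool_rot']).as_matrix()
print(s['time'],s['position'],Rt[:,1],abs(s['qd']).max())
for p in([.6315,-.0485,.059],[.6038,-.1371,.061],[.6631,.0391,.061],[.6631+.0065,.0391+.0195,.046]):print(proj("wrist",np.array(p),s),1000*Rt.T@(p-s['position']))
cv2.imwrite("pics/w6.png",im)
```

```text
9.7667 [ 0.6064 -0.1373  0.1053] [ 0.3001  0.9539 -0.    ] 0.0044216792007544525
[406.3196 222.2178] [ 2.6758 92.2368 46.2591]
[277.5267 224.093 ] [ 2.515  -0.5922 44.2592]
[505.1981 225.646 ] [ -1.183  185.2821  44.2583]
[511.9844 220.4716] [ -1.5355 205.834   59.2582]
```

View pics/w6.png

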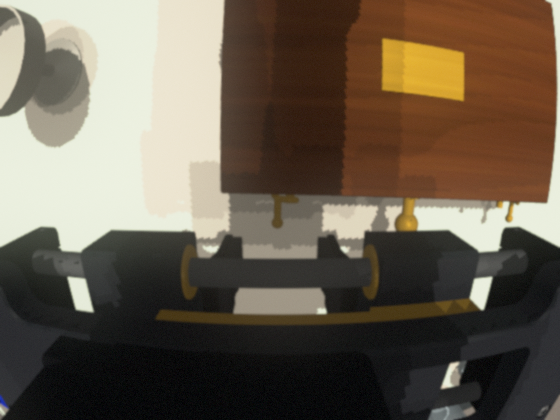

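The left thumb is now at (509,217), the right thumb at (277.5,222) and the knob at (406,223). The jaw slipped off the left ball partway round, so I'll estimate that hook's angle.

Run:
```python
from h import *
np.set_printoptions(precision=4,suppress=True)
s=get_state();im=get_image("side")[:,:,::-1]
yaw=-.318;X=np.array([np.cos(yaw),np.sin(yaw),0]);Y=np.array([-X[1],X[0],0])
p0=np.array([.6631,.0391,.061])
for t in np.arange(0,1.01,.1):
    p=p0+Y*(31.8*np.sin(.222+t)-7)/1000-np.array([0,0,(31-31.8*np.cos(.222+t))/1000])
    print(round(t,1),proj("wrist",p,s),proj("side",p))
cv2.imwrite("pics/s7.png",cv2.resize(im[185:235,220:300],(800,500),interpolation=cv2.INTER_CUBIC))
```

```text
0.0 [505.4296 225.578 ] [242.3795 202.6035]
0.1 [507.4637 225.2315] [241.7702 203.4544]
0.2 [509.1695 224.7851] [241.1829 204.3966]
0.3 [510.5369 224.2467] [240.624  205.4205]
0.4 [511.5603 223.6251] [240.0996 206.5153]
0.5 [512.2388 222.9299] [239.6154 207.6697]
0.6 [512.5755 222.1709] [239.1769 208.8713]
0.7 [512.5772 221.3582] [238.7888 210.1072]
0.8 [512.2535 220.5018] [238.4554 211.3641]
0.9 [511.617  219.6118] [238.1803 212.6285]
1.0 [510.6821 218.6978] [237.9664 213.8865]
```

View pics/s7.png

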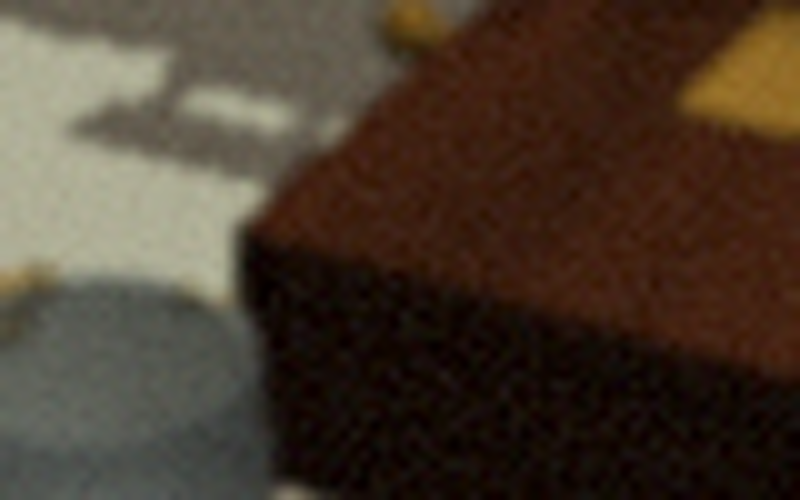

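The left hook reads about 0.95–1.05 rad: the wrist view puts the thumb at (509,217), and the yellow speck at about (239,214) in the side view agrees. Now the right hook.

Call:
send_rows(xyz=[[2, -0.5, 10], [2, -0.5, 20], [2, -0.5, 30], [2, -0.5, 40], [2, -0.5, 47], [2, -0.5, 51], [2, -0.5, 52], [2, -0.5, 52], [2, -0.5, 52], [2, -0.5, 52]], dr=[[0, 0, 0], [0, 0, 0], [0, 0, 0], [0, 0, 0], [0, 0, 0], [0, 0, 0], [0, 0, 0], [0, 0, 0], [0, 0, 0], [0, 0, 0]])

```text
time: 10.7
position: [0.6047, -0.1379, 0.054]
tool_rot: [0.478, 3.104, 0.0]
ft_force: [0.4, 0.5, 0.2]
grip_width: 0.459
grip_force: 0.0
```

Call:
send_rows(xyz=[[0, 0, 0], [0, 0, 0], [0, 0, 0], [0, 0, 0], [0, 0, 0], [0, 0, 0], [0, 0, 0], [0, 0, 0], [0, 0, 0], [0, 0, 0]], dr=[[0, 0, 0], [0, 0, 0], [0, 0, 0], [0, 0, 0], [0, 0, 0], [0, 0, 0], [0, 0, 0], [0, 0, 0], [0, 0, 0], [0, 0, 0]], jaw=0, grip_force=5)

```text
time: 11.53
position: [0.6042, -0.1378, 0.0534]
tool_rot: [0.478, 3.105, 0.0]
ft_force: [-0.9, -0.2, 0.6]
grip_width: 0.075
grip_force: 5.0
```

Call:
send_rows(xyz=[[0, -4, 1], [0, -7.5, 2.7], [0, -11, 4.7], [0, -14, 7.1], [0, -16.8, 10], [0, -19, 12.7], [0, -20.5, 15], [0, -20.5, 15], [0, -20.5, 15], [0, -20.5, 15]], dr=[[0, 0, 0], [0, 0, 0], [0, 0, 0], [0, 0, 0], [0, 0, 0], [0, 0, 0], [0, 0, 0], [0, 0, 0], [0, 0, 0], [0, 0, 0]])

```text
time: 12.37
position: [0.5978, -0.1577, 0.0383]
tool_rot: [-0.478, -3.105, 0.001]
ft_force: [-0.8, 0.1, 0.3]
grip_width: 0.072
grip_force: 5.0
```

Call:
send_rows(xyz=[[0, 0, 0], [0, 0, 0], [0, 0, 0], [0, 0, 0], [0, 0, -10], [0, 5, -30], [0, 25, -55], [0, 55, -72], [0, 85, -82], [0.5, 113, -82]], dr=[[0, 0, 0], [0, 0, 0], [0, 0, 0], [0, 0, 0], [0, 0, 0], [0, 0, 0], [0, 0, 0], [0, 0, 0], [0, 0, 0], [0, 0, 0]], jaw=45)

```text
time: 13.2
position: [0.6342, -0.0482, 0.1247]
tool_rot: [0.478, 3.099, 0.003]
ft_force: [0.8, -0.7, 1.0]
grip_width: 0.512
grip_force: 0.0
```

Call:
send_rows(xyz=[[0, 0, 0], [0, 0, 0], [0, 0, 0], [0, 0, 0], [0, 0, 0], [0, 0, 0], [0, 0, 0], [0, 0, 0], [0, 0, 0], [0, 0, 0]], dr=[[0, 0, 0], [0, 0, 0], [0, 0, 0], [0, 0, 0], [0, 0, 0], [0, 0, 0], [0, 0, 0], [0, 0, 0], [0, 0, 0], [0, 0, 0]])

```text
time: 14.03
position: [0.6316, -0.0496, 0.1203]
tool_rot: [0.479, 3.105, 0.0]
ft_force: [-0.8, 0.7, 0.2]
grip_width: 0.523
grip_force: 0.0
```

Run:
```python
from h import *
np.set_printoptions(precision=4,suppress=True)
s=get_state();im=get_image("wrist")[:,:,::-1]
Rt=R.from_rotvec(s['tool_rot']).as_matrix();print(s['time'],s['position'],Rt[:,1])
p=np.array([.6315,-.0485,.059]);print(proj("wrist",p,s),1000*Rt.T@(p-s['position']))
yaw=-.318;X=np.array([np.cos(yaw),np.sin(yaw),0]);Y=np.array([-X[1],X[0],0])
for sg in(1,-1):
  p0=p+[0,0,.002]+sg*.092*Y
  for t in(0,.4,.8,1.):
    print(sg,t,proj("wrist",p0+sg*Y*(31.8*np.sin(.222+t)-7)/1000-np.array([0,0,(31-31.8*np.cos(.222+t))/1000]),s))
cv2.imwrite("pics/w8.png",cv2.resize(im[160:245,130:430],(800,226)))
```

```text
14.0333 [ 0.6316 -0.0496  0.1203] [0.3012 0.9536 0.    ]
[279.8233 219.9383] [ 0.3684  0.9849 61.3392]
1 0 [400.6169 221.5242]
1 0.4 [411.6586 219.6339]
1 0.8 [416.8371 216.4521]
1 1.0 [417.1239 214.5931]
-1 0 [158.6476 218.6677]
-1 0.4 [147.5277 216.5085]
-1 0.8 [142.3023 213.1924]
-1 1.0 [142.0062 211.3204]
```

View pics/w8.png

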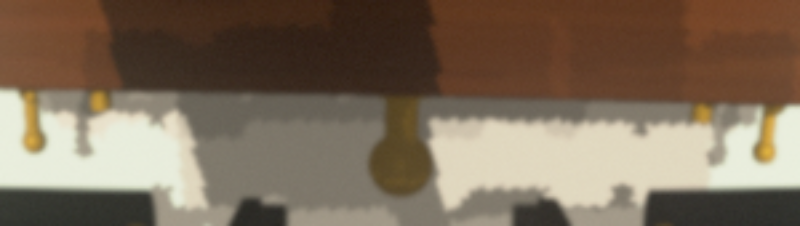

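Both hooks are off, with the thumbs at (143,213) and (417,217), about 0.8 and 0.9 rad. The knob is at (280,222). Next I'll grip it.

Call:
send_rows(xyz=[[-0.5, 1, 10], [-0.5, 1, 20], [-0.5, 1, 30], [-0.5, 1, 40], [-0.5, 1, 50], [-0.5, 1, 60], [-0.5, 1, 66], [-0.5, 1, 70], [-0.5, 1, 70], [-0.5, 1, 70]], dr=[[0, 0, 0], [0, 0, 0], [0, 0, 0], [0, 0, 0], [0, 0, 0], [0, 0, 0], [0, 0, 0], [0, 0, 0], [0, 0, 0], [0, 0, 0]])

```text
time: 14.92
position: [0.6325, -0.0487, 0.0504]
tool_rot: [0.479, 3.105, -0.0]
ft_force: [0.1, 0.1, 0.3]
grip_width: 0.517
grip_force: 0.0
```

Call:
send_rows(xyz=[[0, 0, 0], [0, 0, 0], [0, 0, 0], [0, 0, 0], [0, 0, 0], [0, 0, 0], [0, 0, 0], [0, 0, 0], [0, 0, 0], [0, 0, 0]], dr=[[0, 0, 0], [0, 0, 0], [0, 0, 0], [0, 0, 0], [0, 0, 0], [0, 0, 0], [0, 0, 0], [0, 0, 0], [0, 0, 0], [0, 0, 0]], jaw=0, grip_force=25)

```text
time: 15.75
position: [0.6323, -0.0493, 0.0506]
tool_rot: [0.479, 3.105, -0.001]
ft_force: [-1.4, -1.5, 2.7]
grip_width: 0.189
grip_force: 25.0
```

Run:
```python
from h import *
s=get_state();print(s['position'],s['ft_force'],s['grip_force'],s['grip_width'])
f=.0721;Rr=194.5
g=lambda t:np.array([Rr*(np.cos(f)-np.cos(f+t)),.01*Rr*(np.cos(f)-np.cos(f+t)),-Rr*(np.sin(f+t)-np.sin(f))])
th=np.linspace(0,1.36,41)
for c in range(4):
    print(th[c*10+10],[[round(float(v),1) for v in g(th[c*10+i])-g(th[c*10])] for i in range(1,11)])
```

```text
[ 0.63229422 -0.04934997  0.05060966] [-1.35633785 -1.53683226  2.72834709] 25.00044733285904 0.18901532202610444
0.34 [[0.6, 0.0, -6.6], [1.4, 0.0, -13.1], [2.4, 0.0, -19.7], [3.7, 0.0, -26.2], [5.2, 0.1, -32.6], [6.9, 0.1, -39.0], [8.8, 0.1, -45.3], [10.9, 0.1, -51.6], [13.2, 0.1, -57.8], [15.8, 0.2, -63.9]]
0.68 [[2.8, 0.0, -6.0], [5.7, 0.1, -11.9], [8.9, 0.1, -17.7], [12.2, 0.1, -23.4], [15.7, 0.2, -29.0], [19.5, 0.2, -34.5], [23.4, 0.2, -39.8], [27.5, 0.3, -45.0], [31.7, 0.3, -50.1], [36.2, 0.4, -55.0]]
1.02 [[4.6, 0.0, -4.8], [9.4, 0.1, -9.3], [14.3, 0.1, -13.8], [19.3, 0.2, -18.0], [24.5, 0.2, -22.1], [29.9, 0.3, -26.0], [35.3, 0.4, -29.7], [40.9, 0.4, -33.3], [46.6, 0.5, -36.6], [52.4, 0.5, -39.8]]
1.36 [[5.9, 0.1, -2.9], [11.9, 0.1, -5.7], [18.0, 0.2, -8.2], [24.2, 0.2, -10.6], [30.5, 0.3, -12.7], [36.8, 0.4, -14.6], [43.2, 0.4, -16.3], [49.7, 0.5, -17.7], [56.2, 0.6, -19.0], [62.7, 0.6, -20.0]]
```

The width reads 16.4 mm on an 18 mm ball, so the jaw may be gripping above the centre. I'll regrip 6 mm deeper to check.

Call:
send_rows(xyz=[[0, 0, 0], [0, 0, 0], [0, 0, 0], [0, 0, 0], [0, 0, 2], [0, 0, 4], [0, 0, 6], [0, 0, 6], [0, 0, 6], [0, 0, 6]], dr=[[0, 0, 0], [0, 0, 0], [0, 0, 0], [0, 0, 0], [0, 0, 0], [0, 0, 0], [0, 0, 0], [0, 0, 0], [0, 0, 0], [0, 0, 0]], jaw=35)

```text
time: 16.58
position: [0.6323, -0.0487, 0.0443]
tool_rot: [-0.479, -3.105, -0.0]
ft_force: [0.3, 0.0, -0.1]
grip_width: 0.399
grip_force: 0.0
```

Call:
send_rows(xyz=[[0, 0, 0], [0, 0, 0], [0, 0, 0], [0, 0, 0], [0, 0, 0], [0, 0, 0], [0, 0, 0], [0, 0, 0], [0, 0, 0], [0, 0, 0]], dr=[[0, 0, 0], [0, 0, 0], [0, 0, 0], [0, 0, 0], [0, 0, 0], [0, 0, 0], [0, 0, 0], [0, 0, 0], [0, 0, 0], [0, 0, 0]], jaw=0, grip_force=25)

```text
time: 17.42
position: [0.6322, -0.0494, 0.0444]
tool_rot: [-0.479, -3.105, 0.001]
ft_force: [-2.1, -3.3, 0.6]
grip_width: 0.188
grip_force: 25.0
```

The width is the same, so the grip is good and the gauge simply reads low. Lifting.

Call:
send_rows(xyz=[[0.6, 0, -6.6], [1.4, 0, -13.1], [2.4, 0, -19.7], [3.7, 0, -26.2], [5.2, 0.1, -32.6], [6.9, 0.1, -39], [8.8, 0.1, -45.3], [10.9, 0.1, -51.6], [13.2, 0.1, -57.8], [15.8, 0.2, -63.9]], dr=[[0, 0, 0], [0, 0, 0], [0, 0, 0], [0, 0, 0], [0, 0, 0], [0, 0, 0], [0, 0, 0], [0, 0, 0], [0, 0, 0], [0, 0, 0]])

```text
time: 18.25
position: [0.6168, -0.0441, 0.1089]
tool_rot: [-0.479, -3.105, 0.001]
ft_force: [-1.2, -5.3, -2.6]
grip_width: 0.184
grip_force: 25.0
```

Call:
send_rows(xyz=[[2.8, 0, -6], [5.7, 0, -11.9], [8.9, 0, -17.7], [12.2, -0.2, -23.4], [15.7, -0.2, -29], [19.5, -0.3, -34.5], [23.4, -0.3, -39.8], [27.5, -0.4, -45], [31.7, -0.5, -50.1], [36.2, -0.5, -55]], dr=[[0, 0, 0], [0, 0, 0], [0, 0, 0], [0, 0, 0], [0, 0, 0], [0, 0, 0], [0, 0, 0], [0, 0, 0], [0, 0, 0], [0, 0, 0]])

```text
time: 19.08
position: [0.5823, -0.0324, 0.1638]
tool_rot: [0.478, 3.105, 0.001]
ft_force: [-0.6, -1.9, -2.9]
grip_width: 0.185
grip_force: 25.0
```

Call:
send_rows(xyz=[[4.6, 0, -4.8], [9.4, 0, -9.3], [14.3, 0, -13.8], [19.3, 0, -18], [24.5, 0, -22.1], [29.9, 0, -26], [35.3, 0, -29.7], [40.9, 0, -33.3], [46.6, 0, -36.6], [52.4, 0, -39.8]], dr=[[0, 0, 0], [0, 0, 0], [0, 0, 0], [0, 0, 0], [0, 0, 0], [0, 0, 0], [0, 0, 0], [0, 0, 0], [0, 0, 0], [0, 0, 0]])

```text
time: 19.92
position: [0.5326, -0.0157, 0.2036]
tool_rot: [0.477, 3.104, 0.003]
ft_force: [1.7, 4.6, -2.8]
grip_width: 0.18
grip_force: 25.0
```

Run:
```python
from h import *
s=get_state();print(s['position'],s['ft_force'],s['torque'],s['joint_positions'],s['grip_width'])
```

```text
[ 0.5325911  -0.01571176  0.20359549] [ 1.67613477  4.57994492 -2.76097171] [ 1.07522376 -0.50950986  0.00195813] [-0.46894954  0.07505527  0.4755566   1.77826032 -0.03780601  1.29564577
  1.28185791] 0.18033797824235448
```

Call:
send_rows(xyz=[[5.9, 0.1, -2.9], [11.9, 0.2, -5.7], [18, 0.4, -8.2], [24.2, 0.5, -10.6], [30.5, 0.7, -12.7], [36.8, 0.8, -14.6], [43.2, 0.9, -16.3], [49.7, 1, -17.7], [53, 1, -18.4], [56.2, 1, -19]], dr=[[0, 0, 0], [0, 0, 0], [0, 0, 0], [0, 0, 0], [0, 0, 0], [0, 0, 0], [0, 0, 0], [0, 0, 0], [0, 0, 0], [0, 0, 0]])

```text
time: 20.75
position: [0.4795, 0.0023, 0.2228]
tool_rot: [0.476, 3.104, 0.005]
ft_force: [2.0, 6.3, -1.4]
grip_width: 0.182
grip_force: 25.0
```

Call:
send_rows(xyz=[[2, 0, -0.3], [4, 0, -0.6], [5, 0, -0.8], [5.5, 0, -0.9], [5.5, 0, -0.9], [5.5, 0, -0.9], [5.5, 0, -0.9], [5.5, 0, -0.9], [5.5, 0, -0.9], [5.5, 0, -0.9]], dr=[[0, 0, 0], [0, 0, 0], [0, 0, 0], [0, 0, 0], [0, 0, 0], [0, 0, 0], [0, 0, 0], [0, 0, 0], [0, 0, 0], [0, 0, 0]])

```text
time: 21.58
position: [0.4746, 0.0039, 0.2236]
tool_rot: [0.476, 3.103, 0.005]
ft_force: [2.5, 6.7, -2.0]
grip_width: 0.183
grip_force: 25.0
```

Run:
```python
from h import *
s=get_state();print(s['position'],s['ft_force'],s['qd'],s['grip_width'])
p0=np.array([.6323,-.0490,.0444]);d=s['position']-p0;h=-(d[0]*.95-d[1]*.3127);z=d[2]
print(h,z,"theta from tcp:",np.arctan2(z+.1945*np.sin(.0721),.1945*np.cos(.0721)-h)-.0721)
w=get_image("side")[:,:,::-1];t=get_image("top")[:,:,::-1]
cv2.imwrite("pics/f.png",np.hstack([cv2.resize(w[110:310,180:380],(400,400)),cv2.resize(t[120:340,140:360],(400,400))]))
```

```text
[0.47462627 0.00393531 0.2236009 ] [ 2.4979351   6.71031802 -1.99903993] [ 0.00022181 -0.00056718  0.00034732 -0.00120812 -0.00170634  0.00078054
 -0.00183052] 0.18349215193149765
0.16634291714237992 0.179200901092421 theta from tcp: 1.3565456083990102
```

View pics/f.png

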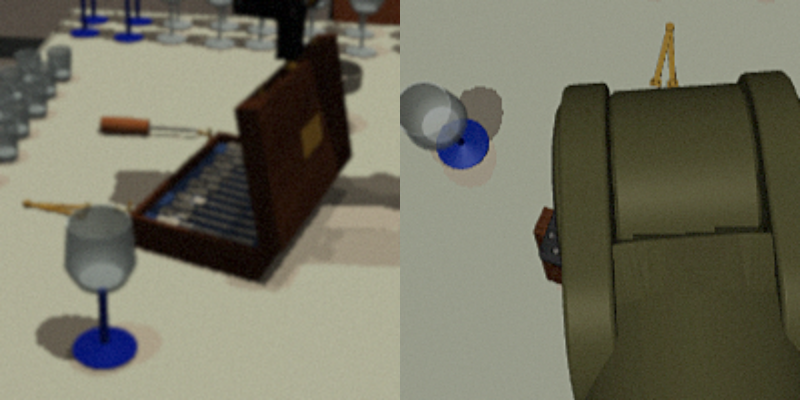

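Run:
```python
from h import *
np.set_printoptions(precision=1,suppress=True)
yaw=-.318;X=np.array([np.cos(yaw),np.sin(yaw),0]);Y=np.array([-X[1],X[0],0]);C=np.array([.6315,-.0485,0])-.108*X
for t in(1.26,1.36,1.46):
  o=[]
  for y in(.13,-.13):
    for n in(0,.028):
      q=C+X*(-.086+.172*np.cos(t)-n*np.sin(t))+Y*y+[0,0,.045+.172*np.sin(t)+n*np.cos(t)]
      p=proj("side",q);o.append([(p[0]-180)*2,(p[1]-110)*2])
  print(t,np.array(o).tolist())
```

```text
1.26 [[221.9375865850733, 109.39450894320453], [245.55904125514758, 106.7523171139901], [304.60519879324556, 34.16561685113416], [324.9200254723737, 31.04500571356911]]
1.36 [[236.54115305632718, 108.54567950479543], [261.14694065022695, 108.3951441457047], [317.1476575174437, 32.90319512878963], [338.13801371224054, 31.873586840478055]]
1.46 [[251.67243741543894, 109.22623876803334], [276.97837284122215, 111.63094837902077], [330.04004963052444, 32.92747186933906], [351.4662637205754, 34.04337629479244]]
```

The final view shows the lid standing with its top corners near (238,104) and (337,36) in the crop. That matches the prediction for 1.36 rad, and the TCP position gives 1.357. The arm is still and the other objects haven't moved, so I'm handing in.

```bash
python3 -c "
from bench import *
print(close_job())"
```

```text
the job is handed in; nothing more can be done
None
```

The job is handed in: both hooks are swung off their studs (about 0.8 and 0.9 rad), and the gripper is holding the lid by its knob, still, at about 1.36 rad; the glass, cup, stay and screwdriver were not touched. The hand-in gave no verdict, so these are my own readings from the camera views and arm position.

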